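Stand the lamp column up on its mark

TASK

The lamp-stand column lies half under the low wooden riser with only its orange collar end sticking out. Draw it out by that end and stand it upright on its square foot, the foot wholly on the round grey mark with the blue rim: tip it up over the edge of its foot, which stays on the desk all the way, since the column is not to be lifted into the air. Leave it standing by itself and do not disturb the glue bottle, or the two paint pots on the riser.

Things in the scene. Friction and masses are not known exactly. Their poses are not given: they have to be found in the camera images.
- column: Loose lamp-stand column, 0.3 to 0.55 kg, 190 mm long. Origin: centre of the underside of its foot; z axis from foot to collar. Starts lying on a side of the foot and the collar's rim, collar end 3 degrees low, its y axis up (lower foot edge at y = -27 mm), z pointing out of the riser, roughly to world -y. Centre of mass at z = 40 mm; standing, it falls only past 30 degrees.
- column_foot (a point): Centre of the underside of the column's foot (the column's origin). Square dark steel foot 54 x 54 mm, 10 mm thick, its sides along the column's x and y; then a steel boss 32 mm across up to z = 20 mm, then an aluminium tube 22 mm across
- column_top (a point): Centre of the collar's end face, 190 mm from the foot. The orange round clamp collar is 34 mm across and 30 mm long (column z = 160 to 190 mm)
- riser: Fixed low wooden desk riser. Origin: under its centre at desk height. Board 240 mm (x) x 220 mm (y), 12 mm thick, underside 95 mm above the desk; two 12 mm side panels 108 mm either side of its centre in x; open at both ends in y
- riser_front (a point): Middle of the board's lower edge on the open -y side, 95 mm above the desk. The collar end sticks out 36 to 48 mm beyond this edge, so a gripper pointing straight down meets the board: tilt it with its body leaning away from the riser
- mark_center (a point): Centre of the round self-adhesive mark on the desk: grey disc with a blue rim, 116 mm across over the rim, under 1 mm thick, flush with the desk
- glue: Bystander: white glue bottle with yellow tip, 36 x 44 mm, 127 mm tall, standing beyond the mark; origin at the centre of its underside
- pot_a: Bystander: small paint pot, 35 mm across, 42 mm tall, on top of the riser; origin at the centre of its underside
- pot_b: Bystander: small paint pot, 35 mm across, 42 mm tall, on top of the riser; origin at the centre of its underside

How it is judged (in metres and radians):
On the way:
1. the column's foot is drawn out clear of the riser board (y of column_foot in the frame of riser_front below -0.01 m), for 0.1 s.
At the end, for the whole second after the job is handed in: The column stands upright on its foot on the desk (within 3.4 degrees, collar up), at rest, its foot wholly on the mark (centre within 25 mm of the mark's centre) (angle between column's own z axis and vertical below 0.06 rad and height (world z) of column_top above 0.18 m and height (world z) of column_foot below 0.006 m and horizontal distance between column_foot and mark_center below 0.025 m and linear speed of column below 0.02 m/s); the robot touches nothing.
It fails at once if the column is lifted into the air: centre of its foot's underside over 50 mm up, or over 30 mm when within 30 degrees of upright (height (world z) of column_foot above 0.05 m or (height (world z) of column_foot above 0.03 m and angle between column's own z axis and vertical below 0.52 rad)).
It fails at once if the glue bottle is disturbed (moved more than 20 mm or tipped) (distance of glue from where it was at the start of the episode above 0.02 m or angle between glue's own z axis and vertical above 0.3 rad).
It fails at once if a paint pot is disturbed (moved more than 20 mm or tipped) (distance of any of pot_a, pot_b from where it was at the start of the episode above 0.02 m or angle between any of pot_a, pot_b's own z axis and vertical above 0.3 rad).
It also fails if it takes over 53 s, if anything falls off the work surface, if the arm or the gripper's body presses on something with over 40 N, if the wrist force passes 120 N, or if a joint passes its speed limit or range.

ROBOT

A 6-joint arm with a two-finger parallel gripper is mounted at the origin on a cart in front of the work surface, level with it; the furniture and walls round the work are solid. World frame = base frame: x ahead of the robot, y to its left, z up, the work surface at z = 0. Lengths are in mm, angles in rad, forces in N, time in s.
With the tool pointing down it reaches from about 275 to 750 mm from the base axis. Payload 10.2 kg.
Tool frame: the origin (TCP) lies at the very end of the fingers, on their centre line; the grasp point (between the pads) lies 19 mm behind it; z points along the fingers, y is the line along which they close (so a half turn about z gives the same grasp; the last joint's range is limited). The gripper opens to 85 mm and grips with 20 to 120 N. Pads are 22 mm wide; open, the fingers measure 114 mm over their backs; the gripper's body (76 mm by 85 mm) begins 54 mm behind the grasp point. The pads swing forward as they close: fully open they stand 13 mm farther back than shut.
Start: joints at [-1.426, 0.313, 1.498, -0, 1.331, -0.223], TCP at [188.759, -489.899, 231.294] pointing down, gripper open.
Joint ranges: [-2.94, 2.94], [-0.97, 2.17], [0.19, 2.56], [-1.23, 4.37], [0.02, 3.11], [-2.88, 2.88]. Speed limits (rad/s): [2.39, 2.39, 3.01, 3.14, 3.14, 3.14].

INTERFACE

Orientations are given as a unit quaternion [w, x, y, z].
In Python, from rig import * gives the robot as it stands. The module is installed in compiled form; this text tells all that it offers.
- The arm moves only by the shell command python3 -m crank 'ROWS' [FORCE]. ROWS is JSON, a list that holds one entry, the list of rows, each a list of 7 numbers: the shift along the tool's x, y, z in units of 25 mm (1.0 is 25 mm), then the turn, a rotation vector about the tool's x, y, z in units of 8 degrees (1.0 is 8 degrees), then the finger opening in mm, from 0 to 85.4. A call has exactly 8 rows; each row shifts and turns the commanded pose from where the row before left it, along the tool's axes as they then stand; what a row does not reach is not made up. A row lasts 1/10 s, in which the tool goes at most 50 mm and 8.59 degrees, less where a joint would pass 70% of its speed; a pose out of reach is approached as far as the arm can. A call is refused whole if a number of a shift passes 1 or a number of a turn 1, either way. A call with a gripper value outside its range is refused whole. The fingers move at their own pace and stop on an object; FORCE is the grip in N (left out, the last holds). Time passes only in rows, so rows that do not move let the fingers close, or fill a call up. It gives the time, the measured TCP pose, the force, the opening and the grip force at its end, in the units of the state.
- sense(): the state, without advancing time (a new reading comes with each control period).
- capture(name): name is "side" or "top"; returns the picture (420x560x3 uint8, blue, green, red); there is no depth.
- camera_model(name): a dict with "fx", "fy", "cx", "cy" (pixels), "k1" (the pictures are not rectified: a ray, as slopes to the right and down, at radius r is drawn at 1 + k1 r^2 times it, then the intrinsics apply), "world_from_camera" (4x4, takes a point from camera to world coordinates). Camera axes: x right, y up, looking along -z (the intrinsics and any distortion apply to the point x, -y, -z); pixel columns grow to the right and rows downward; lengths in mm; the calibration is good to about 2 mm. A picture is of the moment at which its call begins. camera_model takes no time and is no camera call.
- finish_job(): hands the job in; it is judged then, once.
The state is a dict: "time_s": time; "joints": joint angles; "dq": joint speeds; "tau": joint torques, N m; "eef_pos": TCP position; "ee_rot": TCP orientation; "force": force on the tool from outside, world axes, zero at the start; "wrist_torque": the same for the moment, N m; "grip_width": opening from 0.0 (shut) to 1.0 (fully open); "grip_force": force on a finger pad.
Only numpy, scipy, OpenCV 4.12 (cv2) and the standard library are available. Lean on these libraries where they do the work, as an engineer would, in place of code of your own. Each camera call takes 0.05 s, during which the arm holds its last target. There are 200 camera calls.

## Working session

There is one attempt and no reset: what is moved stays moved. The work goes in short steps, Python scripts to look and compute and a shell command to move; the robot and the scene stay as the last step left them, time stands still between calls to the robot, and variables do not carry over. Pictures are saved under pics/ and viewed, at most 10 in all, crops included, and the job is handed in when it is done.

```bash
mkdir -p pics
python3 - <<'E'
from rig import *
import cv2
for n in ("side","top"):
    cv2.imwrite(f"pics/{n}0.png",capture(n)); m=camera_model(n); print(n,m)
s=sense();print(s["time_s"],s["eef_pos"],s["ee_rot"],s["grip_width"])
E
```

```text
side {'fx': 435.1053235413233, 'fy': 435.1053235413233, 'cx': 273.86757632875515, 'cy': 203.9400094517339, 'k1': -0.028066541450393546, 'world_from_camera': array([[-9.82222336e-01,  9.80744268e-02, -1.60064644e-01,
         3.80536199e+02],
       [-1.87658062e-01, -5.35115392e-01,  8.23672246e-01,
         9.41696782e+02],
       [-4.87187100e-03,  8.39066698e-01,  5.44006747e-01,
         6.37095336e+02],
       [ 0.00000000e+00,  0.00000000e+00,  0.00000000e+00,
         1.00000000e+00]])}
top {'fx': 446.71142328155076, 'fy': 446.71142328155076, 'cx': 284.19849623904764, 'cy': 208.32093540000255, 'k1': 0.0035512463062578902, 'world_from_camera': array([[-1.29915684e-02,  9.80696902e-01, -1.95102038e-01,
         3.91341045e+02],
       [-9.99822353e-01, -1.54054143e-02, -1.08598636e-02,
         1.56459167e+02],
       [-1.36558623e-02,  1.94926292e-01,  9.80722824e-01,
         9.23208596e+02],
       [ 0.00000000e+00,  0.00000000e+00,  0.00000000e+00,
         1.00000000e+00]])}
0.1 [ 188.72292938 -489.66171044  230.81473134] [-5.63052946e-04  9.83142303e-01  1.82841172e-01  2.18329092e-05] 1.0020761829188358
```

View pics/side0.png

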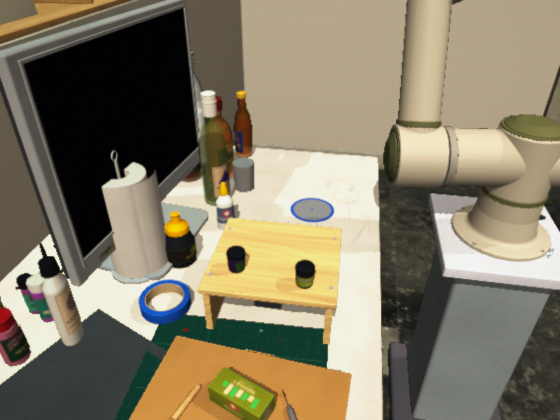

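View pics/top0.png

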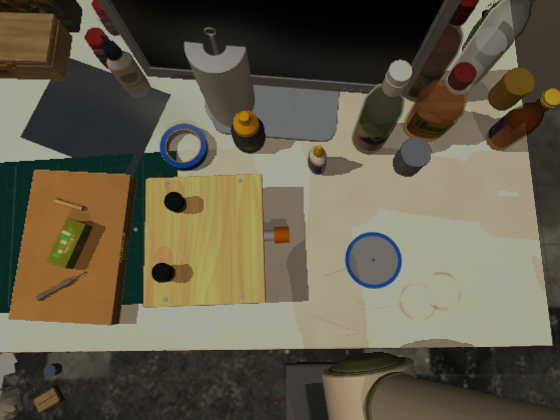

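The top view shows the orange collar at about (281,235), tube (269,236), the board's front edge at column 264, mark centre (373,259), and glue at (317,160). I'll take an enlarged crop to read these more exactly.

```bash
cat > h.py <<'E'
from rig import *
import numpy as np, cv2
def ray(n,u,v):
    m=camera_model(n);T=m["world_from_camera"]
    K=np.array([[m["fx"],0,m["cx"]],[0,m["fy"],m["cy"]],[0,0,1.]])
    p=cv2.undistortPoints(np.array([[[u,v]]],float),K,np.array([m["k1"],0,0,0]))[0,0]
    return T[:3,3],T[:3,:3]@np.array([p[0],-p[1],-1])
def onz(n,u,v,z):
    o,d=ray(n,u,v);return o+d*(z-o[2])/d[2]
def proj(n,P):
    m=camera_model(n);T=m["world_from_camera"];c=T[:3,:3].T@(np.array(P,float)-T[:3,3])
    a=np.array([c[0],-c[1]])/-c[2];a=a*(1+m["k1"]*(a@a));return a*[m["fx"],m["fy"]]+[m["cx"],m["cy"]]
E
python3 - <<'E'
from h import *
i=cv2.imread("pics/top0.png")
cv2.imwrite("pics/c1.png",cv2.resize(i[160:310,250:410],None,fx=4,fy=4,interpolation=cv2.INTER_CUBIC)[:, :800])
for nm,u,v,z in [("mark",373.3,259.5,1),("collarend",289,235,17),("tube at edge",265,236,17),("glue",317,168,0),("riser front c",264.5,239,107),("FL",263,175,107),("FR",265.5,304,107),("BL",146,178,107),("BR",144,305,107)]: print(nm,onz("top",u,v,z).round(1))
print("sidemark",onz("side",312.5,209.5,1))
E
```

```text
mark [464.9 -14.8   1. ]
collarend [515.9 157.4  17. ]
tube at edge [514.5 206.5  17. ]
glue [662.   95.2   0. ]
riser front c [496.8 202.5 107. ]
FL [618.6 204.8 107. ]
FR [379.9 201.2 107. ]
BL [616.4 426.8 107. ]
BR [381.  419.1 107. ]
sidemark [462.55245877 -13.30858561   1.        ]
```

View pics/c1.png

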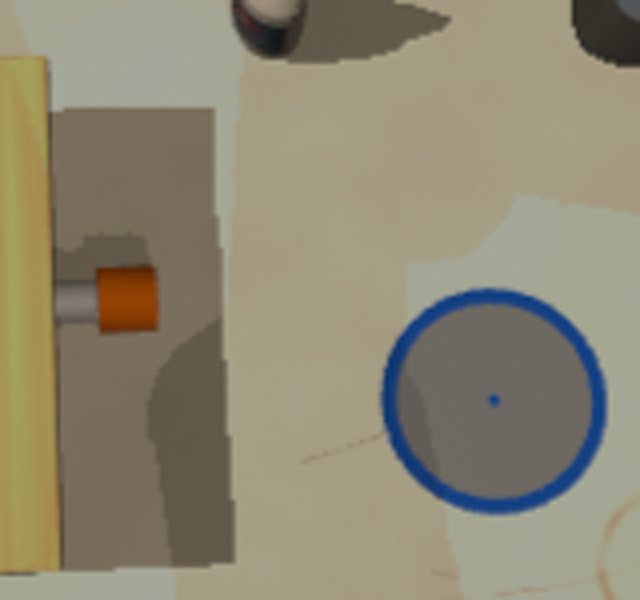

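The crop puts the collar at full-image (274–289.5, 226.8–243), so its axis leans about 3° in yaw. The mark centre is at (373.4,260). Sizes agree with the given 34 x 30 mm collar. Next step is a planner that prints rows.

```bash
cat >> h.py <<'E'
from scipy.spatial.transform import Rotation as R, Slerp
def rot(t,yaw=0.05):   # lean t deg: tool z=(0,sin t,-cos t), y ~ +x world
    t=np.radians(t);y=np.array([1,0,0]);z=np.array([0,np.sin(t),-np.cos(t)])
    return R.from_euler('z',yaw)*R.from_matrix(np.c_[np.cross(y,z),y,z])
def pose():
    s=sense();w,x,y,z=s["ee_rot"];return np.array(s["eef_pos"]),R.from_quat([x,y,z,w])
def rows(Ps,Rs,g):   # lists of poses incl. start
    for i in range(len(Ps)-1):
        d=Rs[i].inv().apply(Ps[i+1]-Ps[i])/25;t=(Rs[i].inv()*Rs[i+1]).as_rotvec(degrees=True)/8
        print([float(round(v,2)) for v in np.r_[d,t]]+[g])
def line(P1,R1,n,g,P0=None,R0=None):
    if P0 is None:P0,R0=pose()
    f=np.linspace(0,1,n+1);S=Slerp([0,1],R.concatenate([R0,R1]))
    rows([P0+(P1-P0)*a for a in f],[S(a) for a in f],g)
E
python3 - <<'E'
from h import *
for u,v in [(289.2,234.3),(281.7,234.8),(274.2,235.1)]: print(onz("top",u,v,17).round(1))
print(onz("top",373.3,259.7,1).round(1))
line(np.array([515,118,111.]),rot(30),32,85)
E
```

```text
[517.3 157.   17. ]
[516.5 172.3  17. ]
[516.1 187.7  17. ]
[464.4 -14.8   1. ]
[0.65, -0.56, 0.15, 0.07, 0.1, -0.27, 85]
[0.67, -0.54, 0.17, 0.07, 0.1, -0.27, 85]
[0.69, -0.51, 0.18, 0.07, 0.1, -0.27, 85]
[0.71, -0.48, 0.2, 0.07, 0.1, -0.27, 85]
[0.72, -0.45, 0.21, 0.07, 0.1, -0.27, 85]
[0.73, -0.42, 0.22, 0.07, 0.1, -0.27, 85]
[0.75, -0.39, 0.24, 0.07, 0.1, -0.27, 85]
[0.76, -0.36, 0.25, 0.07, 0.1, -0.27, 85]
[0.77, -0.33, 0.27, 0.07, 0.1, -0.27, 85]
[0.77, -0.29, 0.28, 0.07, 0.1, -0.27, 85]
[0.78, -0.26, 0.3, 0.07, 0.1, -0.27, 85]
[0.79, -0.23, 0.31, 0.07, 0.1, -0.27, 85]
[0.79, -0.19, 0.32, 0.07, 0.1, -0.27, 85]
[0.79, -0.16, 0.34, 0.07, 0.1, -0.27, 85]
[0.79, -0.13, 0.35, 0.07, 0.1, -0.27, 85]
[0.79, -0.09, 0.36, 0.07, 0.1, -0.27, 85]
[0.79, -0.06, 0.37, 0.07, 0.1, -0.27, 85]
[0.79, -0.03, 0.38, 0.07, 0.1, -0.27, 85]
[0.78, 0.01, 0.4, 0.07, 0.1, -0.27, 85]
[0.77, 0.04, 0.41, 0.07, 0.1, -0.27, 85]
[0.77, 0.08, 0.42, 0.07, 0.1, -0.27, 85]
[0.76, 0.11, 0.43, 0.07, 0.1, -0.27, 85]
[0.75, 0.14, 0.44, 0.07, 0.1, -0.27, 85]
[0.73, 0.18, 0.44, 0.07, 0.1, -0.27, 85]
[0.72, 0.21, 0.45, 0.07, 0.1, -0.27, 85]
[0.7, 0.24, 0.46, 0.07, 0.1, -0.27, 85]
[0.69, 0.27, 0.47, 0.07, 0.1, -0.27, 85]
[0.67, 0.3, 0.47, 0.07, 0.1, -0.27, 85]
[0.65, 0.33, 0.48, 0.07, 0.1, -0.27, 85]
[0.63, 0.36, 0.49, 0.07, 0.1, -0.27, 85]
[0.61, 0.39, 0.49, 0.07, 0.1, -0.27, 85]
[0.59, 0.42, 0.5, 0.07, 0.1, -0.27, 85]
```

```bash
python3 -m crank '[[[0.65,-0.56,0.15,0.07,0.1,-0.27,85],[0.67,-0.54,0.17,0.07,0.1,-0.27,85],[0.69,-0.51,0.18,0.07,0.1,-0.27,85],[0.71,-0.48,0.2,0.07,0.1,-0.27,85],[0.72,-0.45,0.21,0.07,0.1,-0.27,85],[0.73,-0.42,0.22,0.07,0.1,-0.27,85],[0.75,-0.39,0.24,0.07,0.1,-0.27,85],[0.76,-0.36,0.25,0.07,0.1,-0.27,85]]]'
python3 -m crank '[[[0.77,-0.33,0.27,0.07,0.1,-0.27,85],[0.77,-0.29,0.28,0.07,0.1,-0.27,85],[0.78,-0.26,0.3,0.07,0.1,-0.27,85],[0.79,-0.23,0.31,0.07,0.1,-0.27,85],[0.79,-0.19,0.32,0.07,0.1,-0.27,85],[0.79,-0.16,0.34,0.07,0.1,-0.27,85],[0.79,-0.13,0.35,0.07,0.1,-0.27,85],[0.79,-0.09,0.36,0.07,0.1,-0.27,85]]]'
python3 -m crank '[[[0.79,-0.06,0.37,0.07,0.1,-0.27,85],[0.79,-0.03,0.38,0.07,0.1,-0.27,85],[0.78,0.01,0.4,0.07,0.1,-0.27,85],[0.77,0.04,0.41,0.07,0.1,-0.27,85],[0.77,0.08,0.42,0.07,0.1,-0.27,85],[0.76,0.11,0.43,0.07,0.1,-0.27,85],[0.75,0.14,0.44,0.07,0.1,-0.27,85],[0.73,0.18,0.44,0.07,0.1,-0.27,85]]]'
python3 - <<'E'
from h import *
p,r=pose();print(p,r.as_matrix().round(2),sense()["joints"])
line(np.array([515,118,111.]),rot(30),8,85)
E
```

```text
time_s: 0.9
eef_pos: [270.9, -336.8, 200.6]
ee_rot: [-0.049, 0.942, 0.329, 0.048]
force: [-0.2, 0.3, 0.2]
grip_width: 0.995
grip_force: 0.0
time_s: 1.7
eef_pos: [353.3, -185.6, 169.7]
ee_rot: [-0.096, 0.875, 0.465, 0.094]
force: [-0.5, -0.8, 0.1]
grip_width: 0.994
grip_force: 0.0
time_s: 2.5
eef_pos: [436.5, -34.5, 138.4]
ee_rot: [-0.141, 0.784, 0.588, 0.138]
force: [0.3, 0.2, 0.8]
grip_width: 0.993
grip_force: 0.0
[436.49506128 -34.51580405 138.44267379] [[ 0.27  0.96  0.05]
 [ 0.88 -0.27  0.38]
 [ 0.38 -0.06 -0.92]] [-0.56755458  0.26978739  1.88058826  0.38558782  1.19285892 -0.46406019]
[0.73, 0.18, 0.44, 0.08, 0.11, -0.28, 85]
[0.71, 0.21, 0.45, 0.08, 0.11, -0.28, 85]
[0.7, 0.25, 0.45, 0.08, 0.11, -0.28, 85]
[0.68, 0.28, 0.46, 0.08, 0.11, -0.28, 85]
[0.66, 0.31, 0.47, 0.08, 0.11, -0.28, 85]
[0.64, 0.34, 0.48, 0.08, 0.11, -0.28, 85]
[0.62, 0.37, 0.48, 0.08, 0.11, -0.28, 85]
[0.6, 0.4, 0.49, 0.08, 0.11, -0.28, 85]
```

```bash
python3 -m crank '[[[0.73,0.18,0.44,0.08,0.11,-0.28,85],[0.71,0.21,0.45,0.08,0.11,-0.28,85],[0.7,0.25,0.45,0.08,0.11,-0.28,85],[0.68,0.28,0.46,0.08,0.11,-0.28,85],[0.66,0.31,0.47,0.08,0.11,-0.28,85],[0.64,0.34,0.48,0.08,0.11,-0.28,85],[0.62,0.37,0.48,0.08,0.11,-0.28,85],[0.6,0.4,0.49,0.08,0.11,-0.28,85]]]'
python3 - <<'E'
from h import *
p,r=pose();print(p,r.as_matrix().round(2))
line(np.array([516.5,178,8.]),rot(30),8,85)
E
```

```text
time_s: 3.3
eef_pos: [515.2, 117.8, 110.8]
ee_rot: [-0.188, 0.666, 0.699, 0.179]
force: [0.1, 0.4, -0.2]
grip_width: 0.996
grip_force: 0.0
[515.16207827 117.81077463 110.78034962] [[-0.04  1.   -0.02]
 [ 0.86  0.05  0.5 ]
 [ 0.5   0.   -0.87]]
[0.0, 0.02, 0.6, 0.0, -0.0, -0.0, 85]
[0.0, 0.02, 0.6, 0.0, -0.0, -0.0, 85]
[0.0, 0.02, 0.6, 0.0, -0.0, -0.0, 85]
[0.0, 0.02, 0.6, 0.0, -0.0, -0.0, 85]
[0.0, 0.02, 0.6, 0.0, -0.0, -0.0, 85]
[0.0, 0.02, 0.6, 0.0, -0.0, -0.0, 85]
[0.0, 0.02, 0.6, 0.0, -0.0, -0.0, 85]
[0.0, 0.02, 0.6, 0.0, -0.0, -0.0, 85]
```

```bash
python3 -m crank '[[[0,0.02,0.6,0,0,0,85],[0,0.02,0.6,0,0,0,85],[0,0.02,0.6,0,0,0,85],[0,0.02,0.6,0,0,0,85],[0,0.02,0.6,0,0,0,85],[0,0.02,0.6,0,0,0,85],[0,0.02,0.6,0,0,0,85],[0,0.02,0.55,0,0,0,85]]]' && python3 -m crank '[[[0,0,0,0,0,0,60],[0,0,0,0,0,0,45],[0,0,0,0,0,0,20],[0,0,0,0,0,0,20],[0,0,0,0,0,0,20],[0,0,0,0,0,0,20],[0,0,0,0,0,0,20],[0,0,0,0,0,0,20]]]' 40
python3 - <<'E'
from h import *
a=capture("side");b=capture("top")
cv2.imwrite("pics/g.png",np.hstack([cv2.resize(a[150:350,200:360],None,fx=2.5,fy=2.5),cv2.resize(b[160:360,220:380],None,fx=2.5,fy=2.5)]))
s=sense();print(s["eef_pos"],s["wrist_torque"])
E
```

```text
time_s: 4.1
eef_pos: [516.3, 176.8, 7.2]
ee_rot: [-0.187, 0.667, 0.698, 0.179]
force: [0.4, -0.4, 0.1]
grip_width: 0.996
grip_force: 0.0
time_s: 4.9
eef_pos: [517.0, 175.9, 8.9]
ee_rot: [-0.187, 0.667, 0.698, 0.18]
force: [-0.6, -2.9, 6.2]
grip_width: 0.383
grip_force: 40.1
[516.96160556 175.85504907   8.87375087] [-0.18419552  0.01840326 -0.09275774]
```

View pics/g.png

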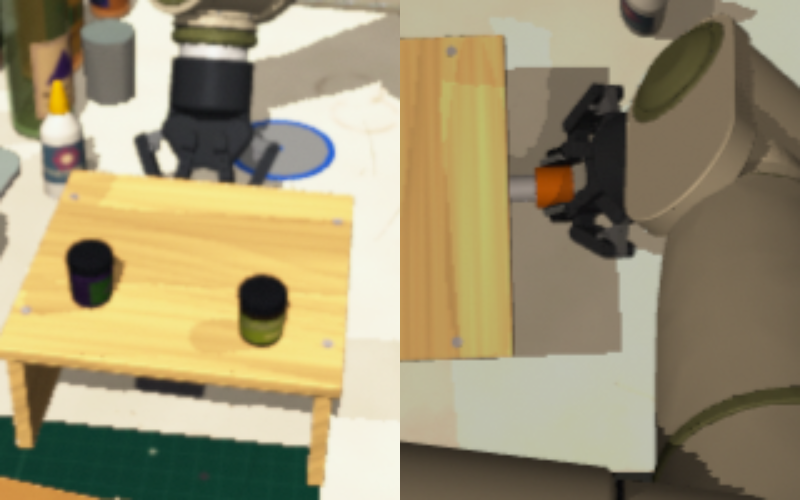

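The left crop shows the gripper leaning away in front of the riser, with pots and glue untouched. On the right, the collar at crop (553,187) is held between the pads, and the width of about 33 mm agrees. Now drag.

Run:
```python
from h import *
p,r=pose()
line(p+[-44,-389,2.5],r,24,20)
```

```text
[-0.56, -0.1, -0.33, 0.0, 0.0, 0.0, 20]
[-0.56, -0.1, -0.33, 0.0, 0.0, 0.0, 20]
[-0.56, -0.1, -0.33, 0.0, 0.0, 0.0, 20]
[-0.56, -0.1, -0.33, 0.0, 0.0, 0.0, 20]
[-0.56, -0.1, -0.33, 0.0, 0.0, 0.0, 20]
[-0.56, -0.1, -0.33, 0.0, 0.0, 0.0, 20]
[-0.56, -0.1, -0.33, 0.0, 0.0, 0.0, 20]
[-0.56, -0.1, -0.33, 0.0, 0.0, 0.0, 20]
[-0.56, -0.1, -0.33, 0.0, 0.0, 0.0, 20]
[-0.56, -0.1, -0.33, 0.0, 0.0, 0.0, 20]
[-0.56, -0.1, -0.33, 0.0, 0.0, 0.0, 20]
[-0.56, -0.1, -0.33, 0.0, 0.0, 0.0, 20]
[-0.56, -0.1, -0.33, 0.0, 0.0, 0.0, 20]
[-0.56, -0.1, -0.33, 0.0, 0.0, 0.0, 20]
[-0.56, -0.1, -0.33, 0.0, 0.0, 0.0, 20]
[-0.56, -0.1, -0.33, 0.0, 0.0, 0.0, 20]
[-0.56, -0.1, -0.33, 0.0, 0.0, 0.0, 20]
[-0.56, -0.1, -0.33, 0.0, 0.0, 0.0, 20]
[-0.56, -0.1, -0.33, 0.0, 0.0, 0.0, 20]
[-0.56, -0.1, -0.33, 0.0, 0.0, 0.0, 20]
[-0.56, -0.1, -0.33, 0.0, 0.0, 0.0, 20]
[-0.56, -0.1, -0.33, 0.0, 0.0, 0.0, 20]
[-0.56, -0.1, -0.33, 0.0, 0.0, 0.0, 20]
[-0.56, -0.1, -0.33, 0.0, 0.0, 0.0, 20]
```

```bash
python3 -m crank '[[[-0.2,-0.05,-0.2,0,0,0,20],[-0.4,-0.1,-0.33,0,0,0,20],[-0.56,-0.1,-0.33,0,0,0,20],[-0.56,-0.1,-0.33,0,0,0,20],[-0.56,-0.1,-0.33,0,0,0,20],[-0.56,-0.1,-0.33,0,0,0,20],[-0.56,-0.1,-0.33,0,0,0,20],[-0.56,-0.1,-0.33,0,0,0,20]]]'
python3 -m crank '[[[-0.56,-0.1,-0.33,0,0,0,20],[-0.56,-0.1,-0.33,0,0,0,20],[-0.56,-0.1,-0.33,0,0,0,20],[-0.56,-0.1,-0.33,0,0,0,20],[-0.56,-0.1,-0.33,0,0,0,20],[-0.56,-0.1,-0.33,0,0,0,20],[-0.56,-0.1,-0.33,0,0,0,20],[-0.56,-0.1,-0.33,0,0,0,20]]]'
python3 - <<'E'
from h import *
p,r=pose();print(p,r.as_matrix().round(2),sense()["joints"])
line(np.array([473,-213,11]),rot(30),8,20)
E
```

```text
time_s: 5.8
eef_pos: [502.3, 56.8, 12.8]
ee_rot: [-0.187, 0.667, 0.698, 0.179]
force: [0.2, 1.0, -2.9]
grip_width: 0.383
grip_force: 40.1
time_s: 6.6
eef_pos: [488.7, -73.9, 14.1]
ee_rot: [-0.187, 0.667, 0.698, 0.179]
force: [0.3, 0.3, -4.1]
grip_width: 0.385
grip_force: 40.1
[488.67344868 -73.8638393   14.12091297] [[-0.04  1.   -0.02]
 [ 0.86  0.05  0.5 ]
 [ 0.5   0.   -0.87]] [-0.60651453  0.66551487  1.70153767  0.45046154  1.15224381 -0.91673751]
[-0.61, -0.11, -0.33, 0.0, -0.0, -0.0, 20]
[-0.61, -0.11, -0.33, 0.0, -0.0, -0.0, 20]
[-0.61, -0.11, -0.33, 0.0, -0.0, -0.0, 20]
[-0.61, -0.11, -0.33, 0.0, -0.0, -0.0, 20]
[-0.61, -0.11, -0.33, 0.0, -0.0, -0.0, 20]
[-0.61, -0.11, -0.33, 0.0, -0.0, -0.0, 20]
[-0.61, -0.11, -0.33, 0.0, -0.0, -0.0, 20]
[-0.61, -0.11, -0.33, 0.0, -0.0, -0.0, 20]
```

```bash
python3 -m crank '[[[-0.61,-0.11,-0.33,0,0,0,20],[-0.61,-0.11,-0.33,0,0,0,20],[-0.61,-0.11,-0.33,0,0,0,20],[-0.61,-0.11,-0.33,0,0,0,20],[-0.61,-0.11,-0.33,0,0,0,20],[-0.61,-0.11,-0.33,0,0,0,20],[-0.61,-0.11,-0.33,0,0,0,20],[-0.61,-0.11,-0.33,0,0,0,20]]]'
python3 - <<'E'
from h import *
a=capture("side");b=capture("top")
cv2.imwrite("pics/d.png",np.hstack([cv2.resize(a[150:300,240:400],None,fx=2.5,fy=2.5),cv2.resize(b[200:350,340:500],None,fx=2.5,fy=2.5)]))
s=sense();print(s["eef_pos"],s["force"],s["wrist_torque"])
E
```

```text
time_s: 7.4
eef_pos: [473.0, -213.3, 10.2]
ee_rot: [-0.188, 0.667, 0.698, 0.179]
force: [-0.2, 1.7, -2.2]
grip_width: 0.385
grip_force: 39.9
[ 473.20530581 -214.66062684   10.13045489] [ 0.28019532 -2.9530781  -0.67005781] [-0.67944963 -0.03318861  0.11532059]
```

View pics/d.png

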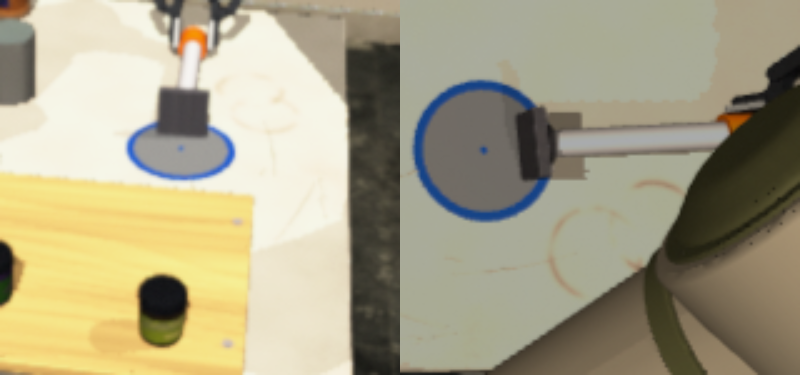

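The side crop shows the foot's lower edge from (159,134) to (207,137), touching the front of the mark. The top crop shows the foot's top edge from (523,108) to (518,178), with the column nearly parallel to y.

Run:
```python
from h import *
for u,v in [(159,134),(207,137)]: print(onz("side",240+u/2.5-.3,150+v/2.5-.3,0).round(1))
for u,v in [(122,108),(118,178)]: print(onz("top",340+u/2.5-.3,200+v/2.5-.3,54).round(1))
print(onz("side",240+181/2.5-.3,150+148/2.5-.3,1).round(1))
```

```text
[490.5 -40.3   0. ]
[439.1 -43.7   0. ]
[492.4 -36.1  54. ]
[438.4 -29.9  54. ]
[463.9 -16.    1. ]
```

```bash
cat >> h.py <<'E'
def arc(piv,deg,n,g=20):
    P,Q=pose();ax=-Q.as_matrix()[:,1];ax[2]=0;ax/=np.linalg.norm(ax);piv=np.array(piv,float)
    W=[R.from_rotvec(ax*np.radians(deg*i/n)) for i in range(n+1)]
    rows([piv+w.apply(P-piv) for w in W],[w*Q for w in W],g)
    s=sense();print(P.round(1),"tool z",Q.as_matrix()[:,2].round(3),np.round(s["force"],1),np.round(s["joints"],2),s["grip_width"])
E
python3 -c "
from h import *
arc([465,-42,0],22,8)"
```

```text
[0.19, 0.0, -0.27, 0.0, -0.34, -0.0, 20]
[0.19, 0.0, -0.27, 0.0, -0.34, -0.0, 20]
[0.19, 0.0, -0.27, 0.0, -0.34, -0.0, 20]
[0.19, 0.0, -0.27, 0.0, -0.34, -0.0, 20]
[0.19, 0.0, -0.27, 0.0, -0.34, -0.0, 20]
[0.19, 0.0, -0.27, 0.0, -0.34, -0.0, 20]
[0.19, 0.0, -0.27, 0.0, -0.34, -0.0, 20]
[0.19, 0.0, -0.27, 0.0, -0.34, -0.0, 20]
[ 473.2 -214.7   10.1] tool z [-0.021  0.498 -0.867] [ 0.3 -3.  -0.7] [-0.82  0.76  1.53  0.35  1.29 -1.03] 0.37793577845503207
```

```bash
for k in 1; do python3 -m crank '[[[0.19,0,-0.27,0,-0.34,0,20],[0.19,0,-0.27,0,-0.35,0,20],[0.19,0,-0.27,0,-0.34,0,20],[0.19,0,-0.27,0,-0.35,0,20],[0.19,0,-0.27,0,-0.34,0,20],[0.19,0,-0.27,0,-0.35,0,20],[0.19,0,-0.27,0,-0.34,0,20],[0.19,0,-0.27,0,-0.34,0,20]]]'; done
python3 - <<'E'
from h import *
b=capture("side");cv2.imwrite("pics/t1.png",cv2.resize(b[100:260,240:400],None,fx=3,fy=3))
arc([465,-42,0],22,8)
E
```

```text
time_s: 8.3
eef_pos: [472.8, -195.4, 74.5]
ee_rot: [-0.049, 0.689, 0.722, 0.048]
force: [0.7, -3.0, 0.0]
grip_width: 0.382
grip_force: 40.2
[0.19, 0.0, -0.27, 0.0, -0.34, -0.0, 20]
[0.19, 0.0, -0.27, 0.0, -0.34, -0.0, 20]
[0.19, 0.0, -0.27, 0.0, -0.34, -0.0, 20]
[0.19, 0.0, -0.27, 0.0, -0.34, -0.0, 20]
[0.19, 0.0, -0.27, 0.0, -0.34, -0.0, 20]
[0.19, 0.0, -0.27, 0.0, -0.34, -0.0, 20]
[0.19, 0.0, -0.27, 0.0, -0.34, -0.0, 20]
[0.19, 0.0, -0.27, 0.0, -0.34, -0.0, 20]
[ 473.1 -194.4   75.6] tool z [-0.004  0.134 -0.991] [ 0.9 -1.1  0.6] [-0.67  0.5   1.68  0.12  1.05 -0.78] 0.37839907914946913
```

View pics/t1.png

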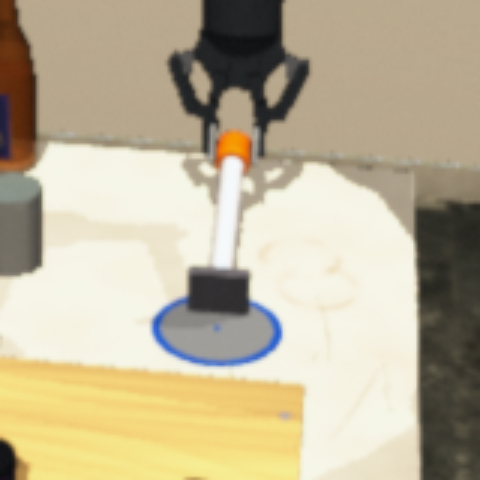

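The foot's lower edge is still at about (219,311) in the crop, which is full-image (313,203.5), so the pivot is holding and the column has risen about 22°. Continuing.

```bash
for k in 1; do python3 -m crank '[[[0.19,0,-0.27,0,-0.34,0,20],[0.19,0,-0.27,0,-0.35,0,20],[0.19,0,-0.27,0,-0.34,0,20],[0.19,0,-0.27,0,-0.35,0,20],[0.19,0,-0.27,0,-0.34,0,20],[0.19,0,-0.27,0,-0.35,0,20],[0.19,0,-0.27,0,-0.34,0,20],[0.19,0,-0.27,0,-0.34,0,20]]]'; done
python3 - <<'E'
from h import *
arc([465,-42,0],22,8)
E
```

```text
time_s: 9.15
eef_pos: [471.0, -156.3, 127.1]
ee_rot: [0.089, 0.686, 0.718, -0.085]
force: [-0.4, -2.4, 2.8]
grip_width: 0.38
grip_force: 40.4
[0.19, 0.0, -0.27, -0.0, -0.34, -0.0, 20]
[0.19, 0.0, -0.27, -0.0, -0.34, -0.0, 20]
[0.19, 0.0, -0.27, -0.0, -0.34, -0.0, 20]
[0.19, 0.0, -0.27, -0.0, -0.34, -0.0, 20]
[0.19, 0.0, -0.27, -0.0, -0.34, -0.0, 20]
[0.19, 0.0, -0.27, -0.0, -0.34, -0.0, 20]
[0.19, 0.0, -0.27, -0.0, -0.34, -0.0, 20]
[0.19, 0.0, -0.27, -0.0, -0.34, -0.0, 20]
[ 471.  -156.3  127.1] tool z [ 0.012 -0.244 -0.97 ] [-0.4 -2.4  2.8] [-0.44  0.34  1.79 -0.27  0.92 -0.34] 0.37955034955967304
```

```bash
for k in 1; do python3 -m crank '[[[0.19,0,-0.27,0,-0.34,0,20],[0.19,0,-0.27,0,-0.35,0,20],[0.19,0,-0.27,0,-0.34,0,20],[0.19,0,-0.27,0,-0.35,0,20],[0.19,0,-0.27,0,-0.34,0,20],[0.19,0,-0.27,0,-0.35,0,20],[0.19,0,-0.27,0,-0.34,0,20],[0.19,0,-0.27,0,-0.34,0,20]]]'; done
python3 - <<'E'
from h import *
b=capture("side");cv2.imwrite("pics/t2.png",cv2.resize(b[60:260,230:390],None,fx=3,fy=3))
arc([465,-42,0],16,8)
E
```

```text
time_s: 9.95
eef_pos: [468.6, -100.4, 162.0]
ee_rot: [0.225, 0.657, 0.687, -0.214]
force: [-1.0, -3.5, 7.2]
grip_width: 0.383
grip_force: 40.6
[0.14, 0.0, -0.2, -0.0, -0.25, -0.0, 20]
[0.14, 0.0, -0.2, -0.0, -0.25, -0.0, 20]
[0.14, 0.0, -0.2, -0.0, -0.25, -0.0, 20]
[0.14, 0.0, -0.2, -0.0, -0.25, -0.0, 20]
[0.14, 0.0, -0.2, -0.0, -0.25, -0.0, 20]
[0.14, 0.0, -0.2, -0.0, -0.25, -0.0, 20]
[0.14, 0.0, -0.2, -0.0, -0.25, -0.0, 20]
[0.14, 0.0, -0.2, -0.0, -0.25, -0.0, 20]
[468.6 -99.4 162.2] tool z [ 0.028 -0.592 -0.805] [-0.7 -3.2 12.8] [-0.14  0.32  1.83 -0.76  1.01  0.24] 0.38539449608518317
```

View pics/t2.png

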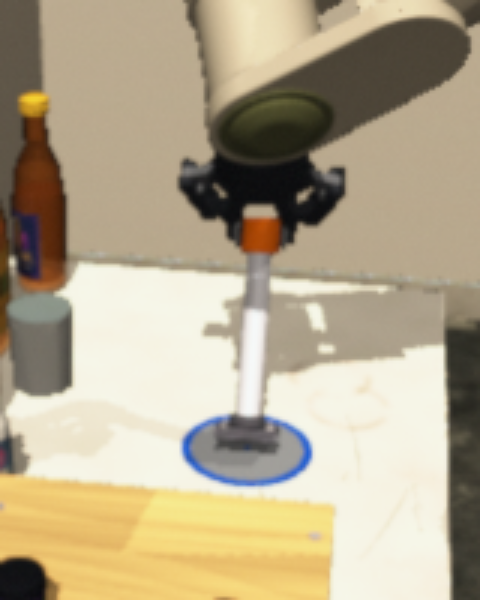

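The column is nearly up: collar end face at crop (261,212), foot at crop (217–279, 420–450) inside the mark. I'll estimate the elevation from the projection.

Run:
```python
from h import *
for e in range(60,96,5):
    t=np.radians(e);z=np.array([0.03*np.cos(t),-np.cos(t),np.sin(t)]);y=np.array([0,np.sin(t),np.cos(t)])
    o=np.array([465,-42,0])+27*y
    f=lambda p:((proj("side",p)-[230,60]+.3)*3).round(0)
    print(e,f(o+190*z),f(o+160*z-[0,0,0]),f(o+27*y),f(o-27*y))
```

```text
60 [264. 216.] [262. 251.] [244. 435.] [249. 433.]
65 [263. 218.] [261. 253.] [244. 441.] [249. 433.]
70 [262. 221.] [259. 256.] [243. 446.] [249. 433.]
75 [261. 226.] [258. 261.] [243. 451.] [249. 433.]
80 [259. 232.] [257. 268.] [243. 457.] [249. 433.]
85 [258. 241.] [256. 276.] [242. 461.] [249. 433.]
90 [256. 252.] [254. 285.] [242. 466.] [249. 433.]
95 [254. 264.] [253. 296.] [242. 470.] [249. 433.]
```

```bash
python3 -m crank '[[[0.16,0,-0.24,0,-0.25,0,20],[0.16,0,-0.23,0,-0.25,0,20],[0.15,0,-0.21,0,-0.25,0,20],[0.15,0,-0.2,0,-0.25,0,20],[0.14,0,-0.2,0,-0.25,0,20],[0.14,0,-0.2,0,-0.25,0,20],[0.14,0,-0.2,0,-0.25,0,20],[0.14,0,-0.2,0,-0.25,0,20]]]'
python3 - <<'E'
from h import *
b=capture("side");c=capture("top");cv2.imwrite("pics/t3.png",np.hstack([cv2.resize(b[60:260,230:360],None,fx=3,fy=3),cv2.resize(c[160:360,300:430],None,fx=3,fy=3)]))
arc([465,-42,0],6,8)
E
```

```text
time_s: 10.8
eef_pos: [466.3, -50.4, 173.1]
ee_rot: [0.318, 0.621, 0.649, -0.304]
force: [-0.9, -1.1, 9.5]
grip_width: 0.384
grip_force: 40.8
[0.05, 0.0, -0.07, -0.0, -0.09, -0.0, 20]
[0.05, 0.0, -0.07, -0.0, -0.09, -0.0, 20]
[0.05, 0.0, -0.07, -0.0, -0.09, -0.0, 20]
[0.05, 0.0, -0.07, -0.0, -0.09, -0.0, 20]
[0.05, 0.0, -0.07, -0.0, -0.09, -0.0, 20]
[0.05, 0.0, -0.07, -0.0, -0.09, -0.0, 20]
[0.05, 0.0, -0.07, -0.0, -0.09, -0.0, 20]
[0.05, 0.0, -0.07, -0.0, -0.09, -0.0, 20]
[466.4 -50.  173. ] tool z [ 0.037 -0.79  -0.612] [-0.1 -2.  12.6] [ 0.08  0.41  1.81 -1.01  1.21  0.56] 0.3853097830481769
```

View pics/t3.png

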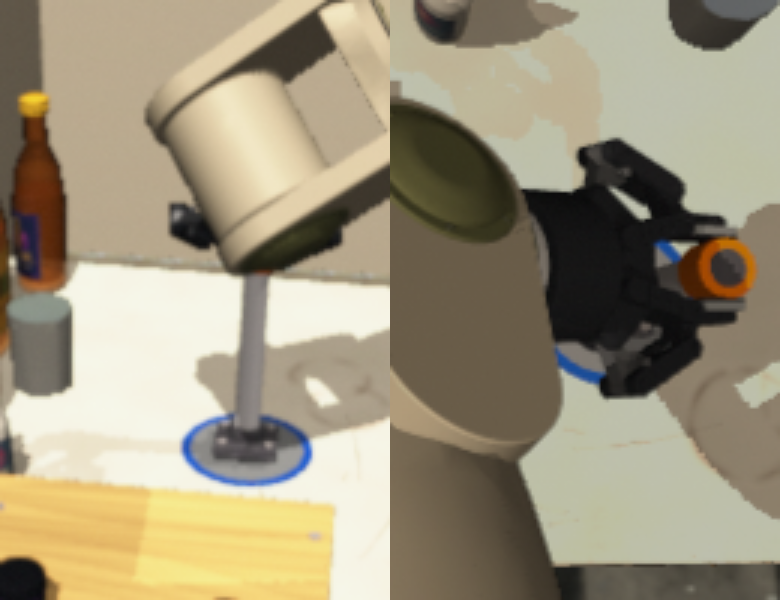

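The side view shows the foot inside the mark, with its near edge at row 459, so elevation is about 82°. The top view shows the collar face at crop (725,270), still leaning slightly to -y.

```bash
python3 -m crank '[[[0.06,0,-0.08,0,-0.11,0,20],[0.06,0,-0.08,0,-0.11,0,20],[0.06,0,-0.08,0,-0.11,0,20],[0.06,0,-0.08,0,-0.11,0,20],[0.06,0,-0.08,0,-0.11,0,20],[0.06,0,-0.08,0,-0.11,0,20],[0.06,0,-0.08,0,-0.11,0,20],[0,0,0,0,0,0,20]]]'
python3 - <<'E'
from h import *
print(onz("top",411.4,249.7,190))
c=capture("top");c=c[210:290,360:440]
h=cv2.cvtColor(c,cv2.COLOR_BGR2HSV);m=(h[...,0]>5)&(h[...,0]<20)&(h[...,1]>180)&(h[...,2]>90)
y,x=np.nonzero(m);print(len(x),x.min()+360,x.max()+360,y.min()+210,y.max()+210)
for e in (80,85,90,95):
    t=np.radians(e);z=np.array([0,-np.cos(t),np.sin(t)]);yy=np.array([0,np.sin(t),np.cos(t)])
    o=np.array([465,-42,0])+27*yy
    print(e,proj("top",o+190*z+17*yy).round(1),proj("top",o+190*z-17*yy).round(1),proj("top",o+160*z-17*yy).round(1))
arc([465,-42,0],1,1)
E
```

```text
time_s: 11.7
eef_pos: [465.7, -32.9, 173.4]
ee_rot: [0.353, 0.603, 0.631, -0.337]
force: [-0.6, 0.2, 18.4]
grip_width: 0.384
grip_force: 41.2
[464.89908555 -42.68087226 190.        ]
209 389 410 240 259
80 [405.4 249.4] [425.  249.5] [416.8 251.4]
85 [394.7 249.7] [415.  249.6] [408.7 251.4]
90 [384. 250.] [404.8 249.7] [400.4 251.6]
95 [373.5 250.5] [394.5 250. ] [392.  251.8]
[0.07, -0.0, -0.1, -0.0, -0.12, -0.0, 20]
[465.7 -32.9 173.4] tool z [ 0.039 -0.851 -0.524] [-1.9  0.8 17. ] [ 0.15  0.47  1.8  -1.08  1.29  0.66] 0.3845504944490968
```

```bash
python3 -m crank '[[[0.09,0,-0.11,0,-0.12,0,20],[0.09,0,-0.11,0,-0.13,0,20],[0,0,0,0,0,0,20],[0,0,0,0,0,0,36],[0,0,0,0,0,0,42],[0,0,0,0,0,0,50],[0,0,0,0,0,0,60],[0,0,0,0,0,0,75]]]' 20
python3 - <<'E'
from h import *
c=capture("top");c=c[210:290,360:440]
h=cv2.cvtColor(c,cv2.COLOR_BGR2HSV);m=(h[...,0]>5)&(h[...,0]<20)&(h[...,1]>180)&(h[...,2]>90)
y,x=np.nonzero(m);print(len(x),x.min()+360,x.max()+360,y.min()+210,y.max()+210)
arc([465,-42,0],1,1)
E
```

```text
time_s: 12.55
eef_pos: [464.7, -25.6, 169.6]
ee_rot: [0.362, 0.598, 0.626, -0.346]
force: [0.2, 1.0, 0.3]
grip_width: 0.851
grip_force: 0.0
208 381 401 240 260
[0.07, 0.0, -0.1, 0.0, -0.12, 0.0, 20]
[464.7 -25.6 169.6] tool z [ 0.039 -0.866 -0.498] [ 0.1  0.  -0. ] [ 0.17  0.49  1.8  -1.09  1.32  0.69] 0.8778191845705888
```

```bash
python3 -m crank '[[[0,0,-0.2,0,0,0,85],[0,0,-0.4,0,0,0,85],[0,0,-0.6,0,0,0,85],[0,0,-0.8,0,0,0,85],[0,0,-0.8,0,0,0,85],[0.3,0,-0.8,0,0,0,85],[0.6,0,-0.8,0,0,0,85],[0.8,0,-0.6,0,0,0,85]]]'
python3 - <<'E'
from h import *
b=capture("side");c=capture("top");cv2.imwrite("pics/f.png",np.hstack([cv2.resize(b[60:310,160:360],None,fx=2,fy=2),cv2.resize(c[150:400,250:450],None,fx=2,fy=2)]))
for P in ([465,-15,0],[465,-15,190],[464,-9,0],[464,-9,190]): print(P,(proj("side",P)-[160,60])*2,(proj("top",P)-[250,150])*2+[400,0])
E
```

```text
time_s: 13.4
eef_pos: [458.9, 106.1, 196.4]
ee_rot: [0.363, 0.598, 0.626, -0.345]
force: [-0.4, -0.7, 1.1]
grip_width: 0.997
grip_force: 0.0
[465, -15, 0] [303.26651643 298.74561344] [646.62333533 218.93579982]
[465, -15, 190] [309.92092407 167.12951812] [688.86215828 199.75787587]
[464, -9, 0] [303.4939977  301.31260238] [640.81906975 219.99428112]
[464, -9, 190] [310.20549847 169.30217558] [681.58530012 201.08262201]
```

View pics/f.png

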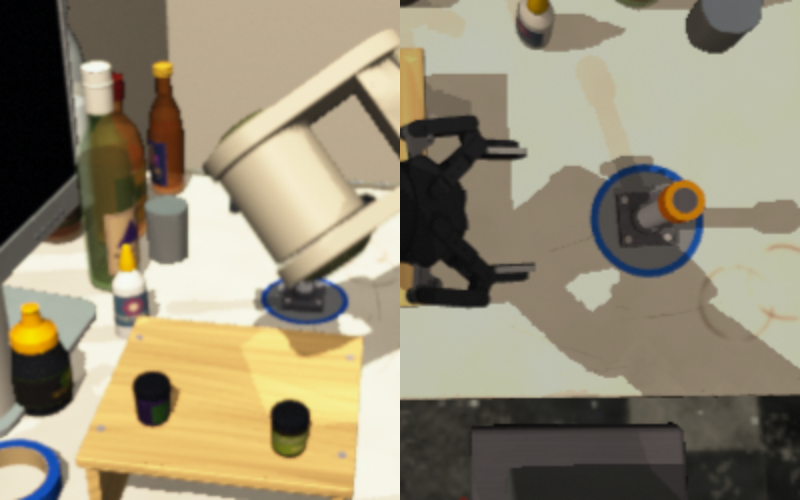

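The column stands by itself: collar face at (683,201), foot centred at about (644,219) on the mark, whose centre is at about (648,220). Pots and glue are undisturbed and the gripper is clear.

```bash
python3 -c "
from rig import *
print(finish_job())"
```

```text
the job is handed in; nothing more can be done
None
```

I drew the column out, tipped it up over its foot edge and left it standing by itself on the mark, about 5 mm off centre, with the glue bottle and paint pots undisturbed in the last picture; on the drag its foot may have come a few millimetres off the desk (wrist force about its full weight), and I handed the job in but got no verdict back.

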